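Load the amber filter and click the photometer slide into the beam

TASK

Draw the amber glass filter straight up out of the white slotted rack, and lower it upright into the pocket of the photometer's sample slide while the slide is still drawn out, right down to the bottom before letting go - do not drop it. Then take the slide's red finger grip between the fingers and push the slide in towards the lamp and detector heads until you feel the ball drop into its notch, not past it. Finish holding the red grip there, slide steady in the notch, while the reading is taken; leave the other filters, the bottles and everything else on the bench where they stand.

Things in the scene. Friction and masses are not known exactly. Their poses are not given: they have to be found in the camera images.
- filter_amber: Framed amber glass filter, upright plate 8 thick, 50 wide, 64 tall (mm), ~60 g, with an orange bar 14 high along its top edge (grip here; shows its colour from above). Origin: centre of lower edge; x through the thickness, y along the width. Faces alike. Stands in any of the 3 rack slots, underside 8 above the bench, upper 38 clear of the rack. The one to load; in the pocket its origin is at point pocket, top 91 above bench.
- filter_green: Framed green glass filter, upright plate 8 thick, 50 wide, 64 tall (mm), ~60 g, with a green bar 14 high along its top edge (grip here; shows its colour from above). Origin: centre of lower edge; x through the thickness, y along the width. Faces alike. Stands in any of the 3 rack slots, underside 8 above the bench, upper 38 clear of the rack. Leave it.
- filter_grey: Framed dark grey glass filter, upright plate 8 thick, 50 wide, 64 tall (mm), ~60 g, with a dark grey bar 14 high along its top edge (grip here; shows its colour from above). Origin: centre of lower edge; x through the thickness, y along the width. Faces alike. Stands in any of the 3 rack slots, underside 8 above the bench, upper 38 clear of the rack. Leave it.
- rack: White plastic rack fixed to the bench, 40 x 192 mm, top 34 mm above the bench. Three open-topped slots in one line along its own y, at y = -60, 0 and +60 mm, each 10.5 mm (x) by about 53 mm (y), 26 mm deep, floor 8 mm above the bench. Origin: centre of its underside, z up.
- photometer: Open filter photometer, fixed; mm, own axes. Origin on the bench under the beam; +y = push-in direction of the slide. Detector head x -92..-32, 103 tall; finned lamp head x 32..105, 110 tall; both y -39..39, gap between for the slide. Base 10 high, two rods along y, end blocks 27 high at y -237 and 98. Spring-ball block 30 high at x -44, y -62, its steel ball pressing on the slide's edge.
- slide (a joint): Travel of the photometer's sample slide along photometer +y: 0 = drawn fully out, grows as pushed in, 0.132 m = inner stop. Drag 1 to 2 N. One ball notch, at 0.110 m (pocket in the beam): from 4 mm before it the ball pulls the slide in; leaving it either way takes about 8 N. Starts drawn out, at 0 to 0.025 m.
- pocket (a point): Floor centre of the filter pocket on the slide, 27 mm above the bench, at photometer x 0, y = travel - 110 mm; axes as the photometer's. Open-topped slot 11 mm (x) by 54 mm (y), 22 mm deep, dark walls; lips flared at 45 degrees widen the mouth by about 4 mm a side, flare top 53 mm above the bench.
- finger_grip (a point): Red ribbed finger grip on the outer end of the slide, moving with it, at photometer x 0, y = travel - 198 mm (88 mm outward of the pocket). Red block 16 mm across the slide (x) by 24 mm along it (y), from 39 to 75 mm above the bench. This point: the block's centre, 57 mm above the bench; axes as the photometer's.
- solvent_bottle: Clear bottle with blue cap, 70 mm across, 140 mm tall, loose; origin at centre of its base. Leave it alone.
- amber_bottle: Brown bottle with black cap and blank label, 56 mm across, 116 mm tall, loose; origin at centre of its base. Leave it alone.
- wash_bottle: White wash bottle with red cap and thin spout, 62 mm across, 182 mm tall, loose; origin at centre of its base. Leave it alone.
- beaker: Empty glass beaker, 66 mm across, 85 mm tall, loose; origin at centre of its base. Leave it alone.
- mouse: Black computer mouse, 105 x 60 x 33 mm, loose; origin at centre of its underside. Leave it alone.

How it is judged (in metres and radians):
On the way, in this order (a step that is already met when the one before it is completed fails the run):
1. the amber filter is drawn up clear of its rack slot, still upright (z of filter_amber in the frame of rack above 0.04 m and angle between filter_amber's own z axis and vertical below 0.35 rad), for 0.1 s.
2. the amber filter stands on the floor of the slide's pocket, let go, with the slide still drawn out (x of filter_amber in the frame of pocket between -0.004 and 0.004 m and y of filter_amber in the frame of pocket between -0.005 and 0.005 m and z of filter_amber in the frame of pocket between -0.004 and 0.004 m and angle between filter_amber's own z axis and vertical below 0.2 rad and contact force between the fingers and filter_amber below 0.05 N and value of joint slide below 0.06 m), for 0.2 s.
At the end, for the whole second after the job is handed in: Amber filter upright on the pocket floor (4 mm across, 5 mm along, 4 mm height, tilt < 0.2 rad), no finger on it; slide at rest in its notch (0.110 m within 2 mm, under 3 mm/s), fingers on the red grip (within 35 mm) with over 5 N; other filters, loose things within 20 mm of starts (x of filter_amber in the frame of pocket between -0.004 and 0.004 m and y of filter_amber in the frame of pocket between -0.005 and 0.005 m and z of filter_amber in the frame of pocket between -0.004 and 0.004 m and angle between filter_amber's own z axis and vertical below 0.2 rad and value of joint slide between 0.108 and 0.112 m and velocity of joint slide between -0.003 and 0.003 m/s and contact force between the fingers and slide above 5 N and distance between the grasp point and finger_grip below 0.035 m and contact force between the fingers and filter_amber below 0.05 N and distance of each of filter_green, filter_grey, solvent_bottle, amber_bottle, wash_bottle, beaker, mouse from where it was at the start of the episode below 0.02 m); the arm keeps its last pose, push and grip.
It fails at once if the amber filter is dropped (falls faster than 0.45 m/s, as from about 10 mm, with no finger on it) (linear speed of filter_amber above 0.45 m/s and contact force between the fingers and filter_amber below 0.02 N).
It fails at once if the amber filter is tipped more than 35 degrees from upright (angle between filter_amber's own z axis and vertical above 0.61 rad).
It fails at once if the slide is pushed more than 8 mm past its notch (value of joint slide above 0.118 m).
It fails at once if the green or grey filter, a bottle, the beaker or the mouse is moved more than 20 mm (distance of any of filter_green, filter_grey, solvent_bottle, amber_bottle, wash_bottle, beaker, mouse from where it was at the start of the episode above 0.02 m).
It also fails if it takes over 54 s, if anything falls off the work surface, if the arm or the gripper's body presses on something with over 40 N, if the wrist force passes 120 N, or if a joint passes its speed limit or range.

ROBOT

A 7-joint arm with a two-finger parallel gripper is mounted at the origin on the work surface. World frame = base frame: x ahead of the robot, y to its left, z up, the work surface at z = 0. Lengths are in mm, angles in rad, forces in N, time in s.
With the tool pointing down it reaches from about 400 to 875 mm from the base axis. Payload 19.3 kg.
Tool frame: the origin (TCP) lies at the very end of the fingers, on their centre line; the grasp point (between the pads) lies 19 mm behind it (grip_point_offset is the z of the grasp point in the tool frame, in mm); z points along the fingers, x is the direction in which the jaws open and shut, and the axes are right-handed (so a half turn about z gives the same grasp; the last joint's range is limited). The gripper opens to 85 mm and grips with 20 to 120 N. Pads are 22 mm wide; open, the fingers measure 114 mm over their backs; the gripper's body (76 mm by 85 mm) begins 54 mm behind the grasp point. The pads swing forward as they close: fully open they stand 13 mm farther back than shut.
Start: joints at [-1.302, 0.521, -0.036, 1.599, 0.021, 1.021, -0.113], TCP at [207.74, 589.456, 231.291] pointing down, gripper open.
Joint ranges: [-2.91, 2.91], [-0.3, 2.13], [-1.5, 1.42], [0.17, 2.43], [-1.26, 4.41], [0.16, 1.93], [-2.52, 2.52]. Speed limits (rad/s): [1.89, 1.89, 2.39, 2.39, 3.01, 3.01, 3.01].

INTERFACE

Orientations are given as a 3x3 rotation matrix whose columns are the frame's x, y, z axes.
In Python, from workcell import movep, movel, goto_joints, open_gripper, clamp, wait, inverse_kinematics, read_state, camera, PlanningError, finish_job, grip_point_offset gives the robot as it stands. Calls block until the motion is done:
- movep(position, orientation): joint-space move of the TCP to a pose.
- movel(position, frame=None, max_speed=150, guard=None): straight line of the TCP; frame=None keeps the orientation; max_speed is the mean speed in mm/s. With guard (N) it stops when the force on the tool has changed by that much, and returns True; else False.
- goto_joints(angles): joint-space move.
- open_gripper() and clamp(): open the fingers fully, or close them until they stop; the grip force is fixed at half the most.
- wait(seconds).
- inverse_kinematics(position, orientation): joint angles nearest the present ones, or None.
- read_state(): the state.
- camera(name): name is "scene" or "top" or "wrist"; returns a dict with "image" (420x560x3 uint8, blue, green, red), "range_z" (420x560 float32, mm along the optical axis (not along the pixel's ray), 0 where there is no reading), "fx", "fy", "cx", "cy" (pixels), "dist_coeffs" ([k1, k2, p1, p2, k3] as OpenCV has them; the pictures are not rectified), "cam_to_world" (4x4, takes a point from camera to world coordinates). Camera axes: x right, y up, looking along -z (the intrinsics and any distortion apply to the point x, -y, -z); pixel columns grow to the right and rows downward; lengths in mm; the calibration is good to about 2 mm. A picture is of the moment at which its call begins.
A pose or a line that the arm cannot do raises PlanningError and nothing moves.
- finish_job(): hands the job in, once; it reports no verdict.
The state is a dict: "time": time; "qpos": joint angles; "qvel": joint speeds; "joint_efforts": joint torques, N m; "eef_pos": TCP position; "tool_rot": TCP orientation; "ft_force": force on the tool from outside, world axes, zero at the start; "torque": the same for the moment, N m; "finger_gap": finger opening in mm.
Only numpy, scipy, OpenCV 4.12 (cv2) and the standard library are available. Lean on these libraries where they do the work, as an engineer would, in place of code of your own. Each camera call takes 0.05 s, during which the arm holds its last target. There are 200 camera calls.

## Working session

There is one attempt and no reset: what is moved stays moved. The work goes in short steps, each a Python script; the robot and the scene stay as the last script left them, time stands still between calls to the robot, and variables do not carry over. Pictures are saved under pics/ and viewed, about 8 in all and at most 12, crops included, and the job is handed in when it is done.

```bash
mkdir -p pics; ls; cat > h.py <<'E'
import numpy as np, cv2
from workcell import *
def pts(c):
    h,w=c["range_z"].shape
    u,v=np.meshgrid(np.arange(w,dtype=float),np.arange(h,dtype=float))
    K=np.array([[c["fx"],0,c["cx"]],[0,c["fy"],c["cy"]],[0,0,1]])
    n=cv2.undistortPoints(np.stack([u.ravel(),v.ravel()],1)[:,None],K,np.array(c["dist_coeffs"],float)).reshape(h,w,2)
    z=c["range_z"]; T=np.array(c["cam_to_world"])
    P=np.stack([n[...,0]*z,-n[...,1]*z,-z,np.ones_like(z)],-1)@T.T
    P=P[...,:3]; P[z==0]=np.nan
    return P
E
python3 - <<'E'
from h import *
s=read_state();print(s["time"],grip_point_offset)
for n in("top","scene"):
    c=camera(n);cv2.imwrite(f"pics/{n}.png",c["image"]);np.save(n+"_P.npy",pts(c))
    print(n,np.round(c["cam_to_world"],2).tolist(),c["fx"])
E
```

```text
pics
0.0 -18.700000000000003
top [[-0.01, 0.98, -0.19, 326.79], [-1.0, -0.01, -0.01, 7.35], [-0.01, 0.19, 0.98, 1592.12], [0.0, 0.0, 0.0, 1.0]] 424.2215137965323
scene [[-0.3, -0.73, 0.61, 1427.19], [0.95, -0.22, 0.2, 282.28], [-0.01, 0.64, 0.77, 1101.39], [0.0, 0.0, 0.0, 1.0]] 471.6920152299005
```

View pics/top.png

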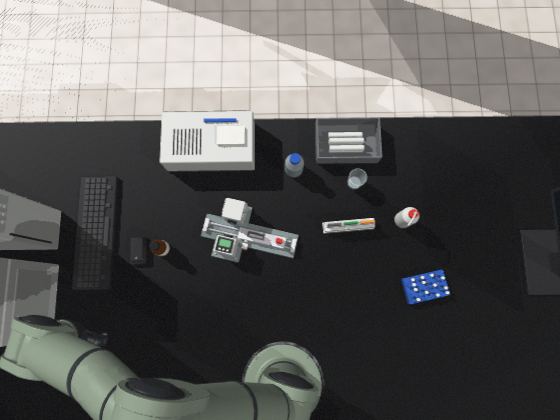

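View pics/scene.png

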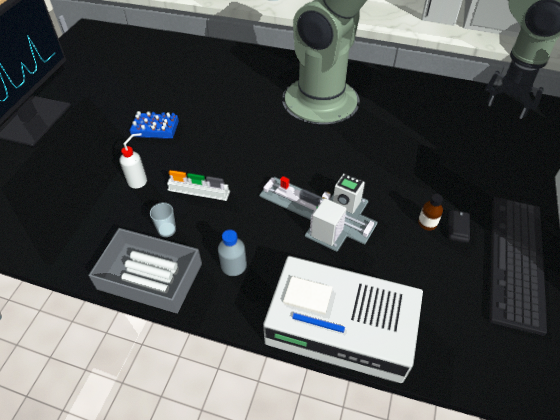

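The top view shows the rack at (323–376, 226) with amber at its right end (~367,223), and the red grip at (280,241). The slide pushes in towards the left. The scene view agrees: amber is at (177,176) and the red grip at (285,183). Next I measure these.

```bash
python3 - <<'E'
from h import *
for n,rr in(("top",dict(amber=(355,385,210,235),green=(340,362,212,236),red=(268,292,232,250),rack=(315,385,210,240))),("scene",dict(amber=(160,190,165,185),green=(186,208,170,190),red=(275,295,172,192),rack=(160,235,165,205)))):
    im=cv2.imread(f"pics/{n}.png");P=np.load(n+"_P.npy");hsv=cv2.cvtColor(im,cv2.COLOR_BGR2HSV)
    H,S,V=[hsv[...,i].astype(int) for i in range(3)]
    m=dict(amber=(H>7)&(H<22)&(S>150)&(V>120),green=(H>45)&(H<85)&(S>120)&(V>50),red=((H<6)|(H>174))&(S>150)&(V>110),rack=(S<40)&(V>150))
    for k,(a,b,c,d) in rr.items():
        w=np.zeros(H.shape,bool);w[c:d,a:b]=1
        q=P[w&m[k]];q=q[~np.isnan(q[:,2])]
        print(n,k,len(q),q.mean(0).round(1),q.min(0).round(),q.max(0).round())
        if k=="red" or k=="amber": q=q[q[:,2]>q[:,2].max()-6];print('  top',len(q),q.mean(0).round(1))
        if k=="rack":
            q=q[abs(q[:,2]-34)<6]; r=cv2.minAreaRect(q[:,:2].astype(np.float32));print('  rect',r,len(q))
    if n=="top":
        w=P[205:262,195:305].reshape(-1,3);
        for lo,hi in((98,107),(107,116),(22,32)):
            q=w[(w[:,2]>lo)&(w[:,2]<hi)];print(lo,len(q),q.mean(0).round(1),cv2.minAreaRect(q[:,:2].astype(np.float32)))
        cv2.imwrite("pics/topz.png",cv2.resize(im[200:265,195:390],None,fx=4,fy=4,interpolation=cv2.INTER_CUBIC))
E
```

```text
top amber 30 [ 565.3 -311.1   70. ] [ 562. -337.   39.] [ 570. -289.   80.]
  top 9 [ 565.3 -306.6   76.2]
top green 24 [ 560.4 -252.6   71.6] [ 557. -275.   57.] [ 564. -231.   80.]
top red 24 [499.    9.7  73.4] [491.   1.  60.] [508.  19.  83.]
  top 4 [495.6   9.7  79.9]
top rack 290 [ 559.2 -241.8   31.4] [ 537. -343.   -0.] [ 584. -155.   76.]
  rect ((562.606689453125, -253.09750366210938), (33.812103271484375, 182.30528259277344), 4.310584545135498) 228
98 308 [513.3 190.6 102.1] ((545.173828125, 184.63900756835938), (76.23560333251953, 183.80221557617188), 75.31246185302734)
107 227 [591.9 169.6 110.5] ((545.215576171875, 175.12564086914062), (76.43903350830078, 164.77914428710938), 84.17020416259766)
22 492 [518.   94.4  26.9] ((506.0226135253906, 120.91046142578125), (350.30291748046875, 129.78424072265625), 82.02928924560547)
scene amber 132 [ 566.9 -315.8   54.6] [ 500. -382.   -5.] [ 576. -287.   75.]
  top 36 [ 570.  -311.    71.1]
scene green 135 [ 558.  -258.3   50.2] [ 495. -319.   -6.] [ 572. -229.   75.]
scene red 86 [503.3   8.3  58.5] [423. -25.  -6.] [517.  20.  75.]
  top 31 [506.5   8.9  72.7]
scene rack 790 [ 577.7 -245.7   24.6] [ 515. -368.   -8.] [ 709. -157.   84.]
  rect ((567.8082885742188, -253.57369995117188), (38.16092300415039, 187.1044158935547), 4.4867377281188965) 329
```

View pics/topz.png

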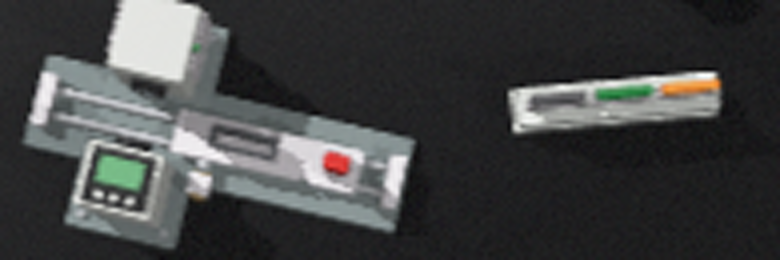

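Amber is at about (566,-312), with rack yaw about 4.5°. The photometer axis is tilted about 10° the other way. I'll take close wrist looks over the photometer and then the rack.

```bash
cat >> h.py <<'E'
def R(yaw):  # tool down, jaw axis x at yaw (rad)
    x=np.array([np.cos(yaw),np.sin(yaw),0]);z=np.array([0,0,-1.]);return np.stack([x,np.cross(z,x),z],1)
def J(p,r): 
    return inverse_kinematics(list(map(float,p)),r)
E
python3 - <<'E'
from h import *
s=read_state();print(np.round(s["tool_rot"],2).tolist())
for yaw in(-.14,np.pi-.14): print(J([520,70,260],R(yaw)))
c=camera("wrist");print(np.round(c["cam_to_world"],2).tolist(),c["fx"])
q=s["qpos"]
a=[J([520,70,300],R(y)) for y in(-.14,np.pi-.14)]
b=[k for k in a if k is not None]
i=min(range(2),key=lambda i:1e9 if a[i] is None else abs(np.array(a[i])-q).max())
goto_joints(a[i]);c=camera("wrist");cv2.imwrite("pics/w1.png",c["image"]);np.save("w1_P.npy",pts(c))
print(i,read_state()["time"],np.round(c["cam_to_world"],2).tolist())
y2=[.078,np.pi+.078][i]
movep([560,-290,260],R(y2));c=camera("wrist");cv2.imwrite("pics/w2.png",c["image"]);np.save("w2_P.npy",pts(c))
print(read_state()["time"],np.round(read_state()["qpos"],2))
E
```

```text
[[0.33, 0.94, -0.0], [0.94, -0.33, -0.0], [-0.0, 0.0, -1.0]]
[-0.65410658  0.36915173  0.53743108  1.84974652 -0.22388111  0.98270514
 -0.16116847]
[ 0.62145815  0.61383073 -1.26904838  1.78921561  0.62584394  1.21936171
  2.1722088 ]
[[0.33, -0.9, -0.28, 136.01], [0.94, 0.32, 0.1, 614.45], [-0.0, -0.29, 0.96, 373.4], [0.0, 0.0, 0.0, 1.0]] 316.78671484422085
0 2.3833 [[0.99, 0.13, 0.04, 529.21], [-0.14, 0.95, 0.29, 145.49], [0.0, -0.29, 0.96, 442.39], [0.0, 0.0, 0.0, 1.0]]
3.8 [ 0.02  0.56  0.57  1.57 -0.33  1.1   0.74]
```

```bash
python3 - <<'E'
import cv2,numpy as np
a=cv2.imread("pics/w1.png");b=cv2.imread("pics/w2.png")
cv2.imwrite("pics/w12.png",cv2.resize(np.hstack([a,b]),(800,300)))
E
```

```text
(no output)
```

View pics/w12.png

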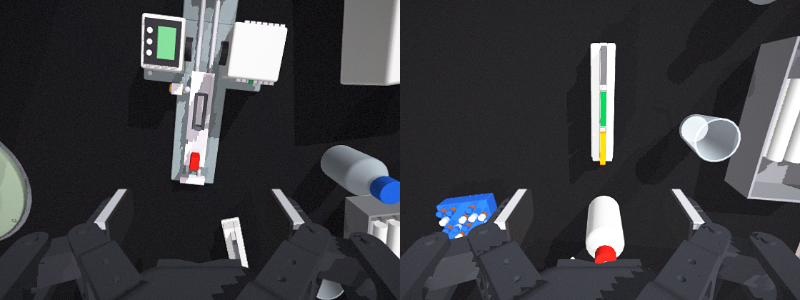

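View pics/w1.png

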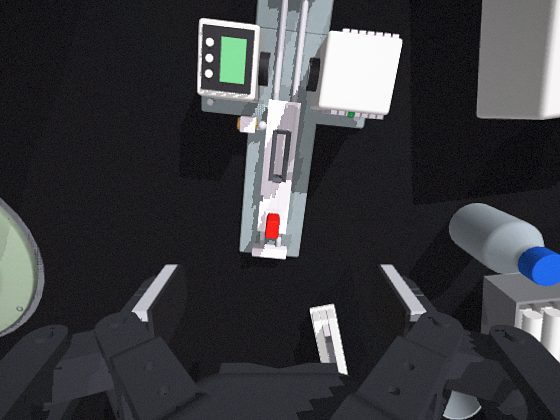

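Wrist look 1: red grip at (272,226), pocket at (280,155). Wrist look 2: amber bar at (603,147) in the combined image, with the wash bottle just beyond it. Now the measurements.

```bash
python3 - <<'E'
from h import *
def hs(n):
    h=cv2.cvtColor(cv2.imread(n),cv2.COLOR_BGR2HSV).astype(int);return h[...,0],h[...,1],h[...,2]
def rep(k,q):
    q=q[~np.isnan(q[:,2])]
    print(k,len(q),q.mean(0).round(1),np.median(q[:,2]).round(1),[np.round(x,1) for x in cv2.minAreaRect(q[:,:2].astype(np.float32))])
P=np.load("w2_P.npy");H,S,V=hs("pics/w2.png")
z=P[...,2]
rep("amber",P[(H>15)&(H<30)&(S>150)&(V>120)&(z>66)&(z<78)])
rep("green",P[(H>45)&(H<85)&(S>120)&(z>66)&(z<78)])
w=np.zeros(z.shape,bool);w[50:235,250:310]=1
rep("rack",P[w&(S<60)&(V>120)&(abs(z-34)<5)])
# wash bottle
w=np.zeros(z.shape,bool);w[270:380,240:330]=1
q=P[w&(V>100)&(z>60)&(z<200)]; 
for lo in(60,100,140,170):
    a=q[(q[:,2]>lo)&(q[:,2]<lo+30)]
    if len(a)>3: rep("wash%d"%lo,a)
P=np.load("w1_P.npy");H,S,V=hs("pics/w1.png");z=P[...,2]
w=np.zeros(z.shape,bool);w[200:250,255:290]=1
rep("redtop",P[w&((H<6)|(H>174))&(S>150)&(z>71)&(z<80)])
w=np.zeros(z.shape,bool);w[120:195,258:302]=1
rep("pocketrim",P[w&(z>46)&(z<60)])
rep("pocketfloor",P[w&(V<70)&(z>20)&(z<33)&(abs(P[...,0]-520)<40)]) 
w=np.zeros(z.shape,bool);w[10:125,190:410]=1
rep("det",P[w&(abs(z-103)<4)&(P[...,0]<540)]);rep("lamp",P[w&(abs(z-110)<4)&(P[...,0]>550)])
w=np.zeros(z.shape,bool);w[240:262,245:292]=1
rep("endblock",P[w&(abs(z-27)<5)])
c=cv2.imread("pics/w1.png")[110:200,240:320]
cv2.imwrite("pics/pk.png",cv2.resize(c,None,fx=6,fy=6,interpolation=cv2.INTER_CUBIC))
E
```

```text
amber 330 [ 567.9 -313.3   71.9] 71.9 [array([ 567.6, -313.5]), array([ 7.8, 49.6]), np.float64(4.8)]
green 359 [ 563.2 -252.9   72. ] 72.0 [array([ 563.6, -253.7]), array([ 7.3, 49.2]), np.float64(4.7)]
rack 3554 [ 562.5 -246.3   33.9] 33.9 [array([ 563.7, -254.6]), array([ 34.4, 185.3]), np.float64(4.1)]
wash60 704 [ 580.1 -435.6   75.8] 76.1 [array([ 579.8, -442.6]), array([60.8, 27.4]), np.float64(9.8)]
wash100 1649 [ 581.2 -446.1  113.2] 112.7 [array([ 582.1, -454. ]), array([60.2, 49.2]), np.float64(8.2)]
wash140 270 [ 581.1 -453.2  141. ] 141.0 [array([ 580.6, -452.6]), array([29.7, 15.3]), np.float64(19.4)]
wash170 14 [ 538.5 -427.3  172.5] 172.7 [array([ 538.6, -427. ]), array([2.5, 3.7]), np.float64(86.5)]
redtop 224 [502.2   9.3  74.3] 74.6 [array([502. ,   8.6]), array([23.4, 15.7]), np.float64(75.2)]
pocketrim 560 [523.3  93.9  51.6] 51.7 [array([523.1,  93.3]), array([65. , 22.2]), np.float64(76.1)]
pocketfloor 0 [nan nan nan] nan [array([0., 0.]), array([0., 0.]), np.float64(0.0)]
det 3326 [486.1 200.8 101. ] 101.0 [array([486. , 199.8]), array([64.4, 55.3]), np.float64(76.3)]
lamp 5724 [611.  169.8 109.9] 110.0 [array([611.8, 168.7]), array([69.9, 72.6]), np.float64(76.1)]
endblock 343 [489.8 -43.2  26.3] 26.5 [array([489.5, -44. ]), array([14.4, 49.5]), np.float64(76.4)]<stdin>:6: RuntimeWarning: Mean of empty slice.
  ret = um.true_divide(
  return _methods._mean(a, axis=axis, dtype=dtype,
  ret = ret.dtype.type(ret / rcount)
```

View pics/pk.png

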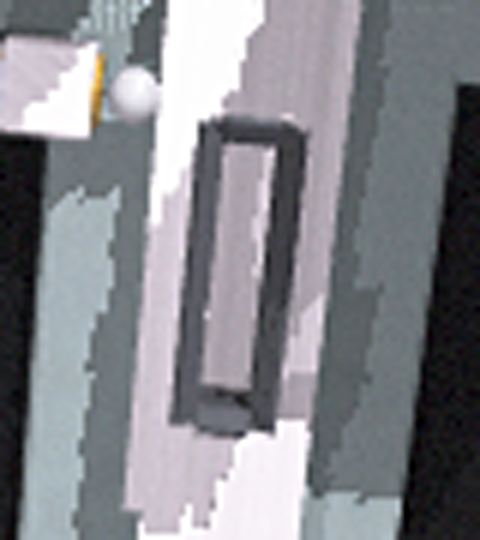

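Everything is consistent. The red-to-pocket distance is 87 mm (88 given), both heads agree on an origin of (545.8,185.1), the heading is 76.1° and the travel is about 15 mm. Next I grasp and lift amber.

```bash
python3 - <<'E'
from h import *
r=R(.082)
movep([567.8,-313.4,110],r)
print(movel([567.8,-313.4,46.5],max_speed=80,guard=12),read_state()["eef_pos"])
clamp();s=read_state();print(s["finger_gap"],np.round(s["ft_force"],1),s["time"])
if 5<s["finger_gap"]<11:
    movel([567.8,-313.4,150],max_speed=100)
    s=read_state();print(s["finger_gap"],s["eef_pos"],np.round(s["ft_force"],1),s["time"])
    c=camera("wrist");cv2.imwrite("pics/w3.png",c["image"])
    P=pts(c);H,S,V=cv2.split(cv2.cvtColor(c["image"],cv2.COLOR_BGR2HSV).astype(int).astype(np.uint8))
    m=(H>7)&(H<30)&(S>150)&(V>120)&(P[...,2]>80);q=P[m];print(len(q),np.nanmean(q,0),np.nanmin(q,0),np.nanmax(q,0))
E
```

```text
False [ 567.97189959 -313.62767379   46.86687027]
7.120753712240922 [-0.6  0.4  2.8] 6.0917
6.90848994972781 [ 567.5326062  -313.15668135  149.28295751] [-0.4 -0.2 -1.6] 7.275
2043 [ 566.3387013  -309.6454793   174.05063578] [ 511.35775327 -339.61464237  161.34340253] [ 572.54408493 -288.05397812  225.80674145]
```

```bash
python3 - <<'E'
from h import *
r=R(-.243)
movep([523.1,93.3,135],r); movel([523.1,93.3,103],max_speed=80)
wait(.2);c=camera("wrist");cv2.imwrite("pics/w4.png",c["image"]);s=read_state();print(s["eef_pos"],s["finger_gap"],s["ft_force"],s["time"])
P=pts(c);z=P[...,2];np.save("w4_P.npy",P)
H,S,V=cv2.split(cv2.cvtColor(c["image"],cv2.COLOR_BGR2HSV))
q=P[(H>7)&(H<30)&(S>150)&(V>120)&(z>118)&(z<140)]
print(len(q),np.nanmean(q,0),cv2.minAreaRect(q[:,:2].astype(np.float32)))
cv2.imwrite("pics/w4c.png",cv2.resize(c["image"][150:400,180:400],None,fx=2.4,fy=2.4))
E
```

```text
[523.29249656  93.37741894 103.32398313] 6.583241420491895 [ 0.42694899 -0.23751113 -0.11000437] 9.6417
2008 [523.0621926   96.27422398 128.23874329] ((522.203369140625, 92.52748107910156), (51.649925231933594, 7.955184459686279), 76.32872772216797)
```

View pics/w4c.png

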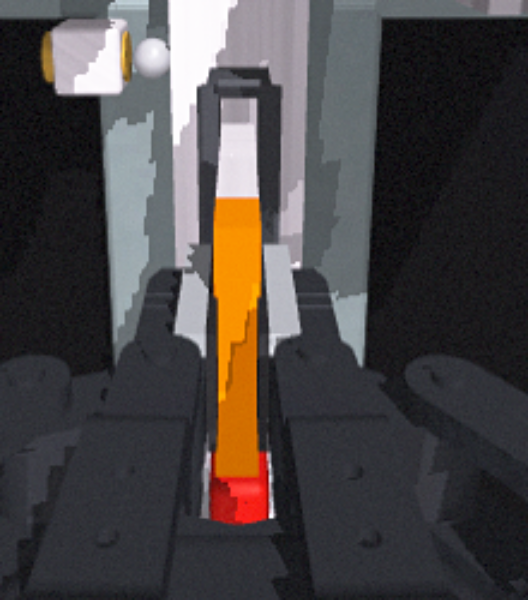

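The filter sits square in line with the pocket, within about 1 mm (bar along the crop's centre at x≈238, pocket rim at x 198–282). Lowering it now.

```bash
python3 - <<'E'
from h import *
movel([523.5,93.7,72],max_speed=50,guard=12)
s=read_state();print(s["eef_pos"],np.round(s["ft_force"],1))
g=movel([523.5,93.7,61],max_speed=15,guard=6)
s=read_state();print(g,s["eef_pos"],np.round(s["ft_force"],1),s["finger_gap"],s["time"])
E
```

```text
[523.61118218  93.60491542  72.07026448] [ 0.2  0.1 -0.7]
True [523.68400909  93.79379543  65.52635966] [-1.7  0.4 12.6] 6.897024679150478 10.9167
```

It touched the floor at 65.5 mm (65.9 expected). I'll release, check, then move over the red grip.

```bash
python3 - <<'E'
from h import *
open_gripper();wait(.4)
r=R(-.243)
movel([523.5,93.7,125],max_speed=120)
movel([502.2-.24*6,9-.97*6,125],max_speed=150)
wait(.1)
c=camera("wrist");cv2.imwrite("pics/w5.png",c["image"]);P=pts(c);z=P[...,2]
s=read_state();print(s["eef_pos"],s["time"])
H,S,V=cv2.split(cv2.cvtColor(c["image"],cv2.COLOR_BGR2HSV))
for k,m in(("amb",(H>7)&(H<30)&(S>150)&(V>120)&(z>84)&(z<98)),("red",((H<6)|(H>174))&(S>150)&(V>100)&(z>69)&(z<80)&(abs(P[...,0]-505)<50)&(abs(P[...,1]-10)<50))):
    q=P[m]
    if len(q)>5: print(k,len(q),np.nanmean(q,0).round(1),np.nanmedian(q[:,2]).round(1),cv2.minAreaRect(q[:,:2].astype(np.float32)))
E
```

```text
[500.93479623   4.13162176 124.84005202] 13.625
amb 1638 [522.7  94.3  91. ] 91.0 ((522.563720703125, 93.2990951538086), (49.69977951049805, 8.012293815612793), 76.05695343017578)
red 845 [502.2   9.4  74.3] 74.6 ((502.1003723144531, 8.740427017211914), (22.97751235961914, 16.360200881958008), 77.7294921875)
```

View pics/w5.png

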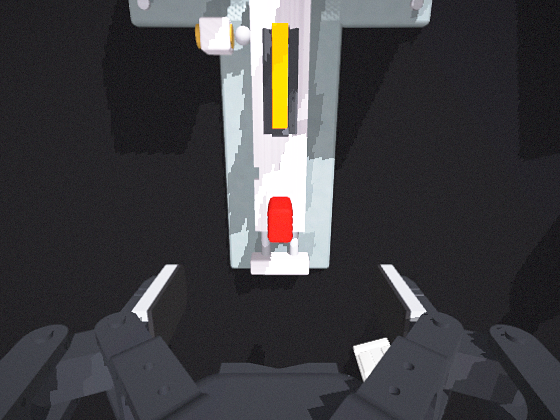

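Amber is seated: top at 91.0 mm and centred within 1 mm. Now I grip the red block, push most of the way, then feel for the notch in small steps.

```bash
python3 - <<'E'
from h import *
d=np.array([np.cos(np.radians(76.1)),np.sin(np.radians(76.1)),0])
p=np.array([502.1,8.9,46.])
movel([p[0],p[1],90],max_speed=150)
print(movel(list(p),max_speed=60,guard=12),read_state()["eef_pos"])
clamp();s=read_state();f0=np.array(s["ft_force"]);e0=np.array(s["eef_pos"]);print("gap",s["finger_gap"],f0.round(1),s["time"],e0.round(1))
if 12<s["finger_gap"]<19:
    movel(list(p+d*40),max_speed=50,guard=25);s=read_state();print((np.array(s["eef_pos"])-e0)@d,np.round(s["ft_force"],1))
    movel(list(p+d*86),max_speed=50,guard=25);s=read_state();print((np.array(s["eef_pos"])-e0)@d,np.round(s["ft_force"],1),s["time"])
    for k in np.arange(87,96.1,1):
        movel(list(p+d*k),max_speed=10);wait(.15);s=read_state()
        f=np.array(s["ft_force"]);print(k,round((np.array(s["eef_pos"])-e0)@d,2),"F",round(f@d,2),"lat",round(float(np.cross(d,f)[2]),1),s["finger_gap"],round(s["time"],1))
        if k>91 and f@d<-4: break
    c=camera("wrist");cv2.imwrite("pics/w6.png",c["image"]);P=pts(c);z=P[...,2]
    H,S,V=cv2.split(cv2.cvtColor(c["image"],cv2.COLOR_BGR2HSV))
    q=P[(H>7)&(H<30)&(S>150)&(V>120)&(z>84)&(z<98)];print(len(q),np.nanmean(q,0),cv2.minAreaRect(q[:,:2].astype(np.float32)))
E
```

```text
False [502.20290536   8.80085872  46.16277311]
gap 15.350323421540372 [ 5.1 -1.2  2.2] 15.5333 [502.9   8.8  46.3]
40.265907214956265 [6.2 0.3 2.9]
86.21009906672485 [ 5.8 -0.1  2.5] 17.55
87.0 87.0 F 0.42 lat -6.2 14.495284684951512 17.9
88.0 87.89 F -0.48 lat -5.1 15.039168181464756 18.4
89.0 88.88 F -0.04 lat -6.1 14.904739752270764 18.8
90.0 89.94 F -0.23 lat -6.4 15.335877475973671 19.1
91.0 91.09 F 0.23 lat -6.4 14.876648772204648 19.6
92.0 92.34 F 1.41 lat -5.0 15.336400796638623 19.9
93.0 93.57 F 3.4 lat -6.0 14.790887377610957 20.4
94.0 94.48 F 2.29 lat -5.3 15.114951507491359 20.8
95.0 94.95 F -0.22 lat -5.5 15.039842074892162 21.1
96.0 95.28 F -3.75 lat -5.5 14.735938880224804 21.6
4396 [544.51076936 182.91406055  90.97295188] ((544.1707153320312, 181.56732177734375), (42.10797119140625, 8.021836280822754), 76.13735961914062)
```

I felt the notch clearly: the ball pulls in from about 92 mm (+3.4 N), the force crosses zero at about 95 mm, and it resists at 96 mm. I'll settle at the centre, check, and hand in.

```bash
python3 - <<'E'
from h import *
d=np.array([np.cos(np.radians(76.1)),np.sin(np.radians(76.1)),0])
p=np.array([502.1,8.9,46.])
movel(list(p+d*95.3),max_speed=10);wait(.8)
for _ in range(3):
    s=read_state();f=np.array(s["ft_force"]);print(round(f@d,2),f.round(1),((np.array(s["eef_pos"])-[502.9,8.8,46.3])@d).round(2),s["finger_gap"],s["time"]);wait(.2)
for n in("top","wrist"):
    c=camera(n);cv2.imwrite(f"pics/end_{n}.png",c["image"])
cv2.imwrite("pics/end.png",np.hstack([cv2.resize(c["image"],(400,300)),cv2.resize(cv2.imread("pics/end_top.png")[110:320,140:460],(400,300))]))
E
```

```text
-0.87 [ 4.3 -2.   4. ] 94.86 15.081782541666044 22.65
-1.6 [ 4.3 -2.7  3.6] 94.86 14.952495781502801 22.85
-1.94 [ 4.6 -3.1  4.4] 94.88 14.871117237386795 23.05
```

View pics/end.png

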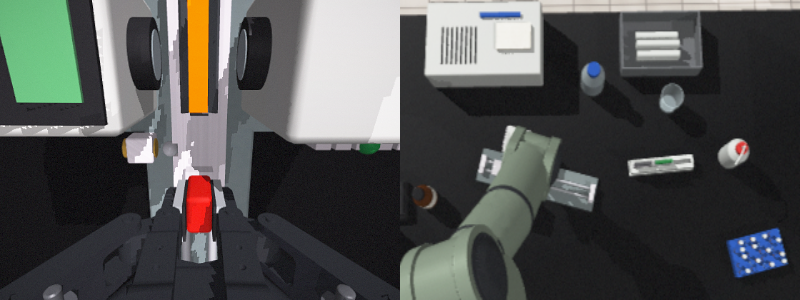

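The filter stands upright between the lenses, the fingers hold the red grip, and the other items haven't moved. The estimated travel is 110.3 mm.

```bash
python3 -c "
from workcell import *
finish_job()"
```

```text
the job is handed in; nothing more can be done
```

I loaded the amber filter, pushed the slide into its notch, and handed the job in at about 23 s with the fingers still closed on the red grip. `finish_job()` reports no verdict, so what follows comes from my own checks.

- **Filter:** I drew it straight up out of the rack and lowered it into the pocket until it touched the floor at a tool height of 65.5 mm (65.9 mm expected). After release its top measured 91.0 mm above the bench, and it stood within about 1 mm of the pocket centre. After the push its top still read 91.0 mm.
- **Notch:** While pushing I felt the ball pull the slide in, up to +3.4 N. The force crossed zero at about 95 mm of push, and at 96 mm the slide resisted with 3.75 N. I eased back to the centre, where the estimated slide travel is about 110.3 mm (target 110 mm, within 2 mm).
- **Hold:** At hand-in the finger gap was a steady 15 mm, close to the grip's 16 mm width. The tool position was steady to 0.02 mm over 0.4 s.
- **Other items:** In the last top view the other items visible stood where they started. The arm partly blocked that view, and I did not measure their positions.

No check failed or disagreed. There was a steady sideways force of about 5 N on the held grip, probably because I gripped it slightly off centre. The push-direction reading at rest drifted from -0.9 to -1.9 N without the tool moving.

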